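# Check the spring travel of a tilting mirror mount

### The job

Check the springs of the tilting mirror mount with closed fingertips: press the orange pad down until the pointer with the orange end stands level with the red tab on its scale, not past it, keep it there for a second and let it spring back; then do the same with the blue pad and the blue-ended pointer. Press only one pad at a time and finish clear of the mount. Pick nothing up, touch neither the mirror nor the red tabs, and leave the things around the mount where they are.

Things in the scene. Friction and masses are not known exactly. Their poses are not given: they have to be found in the camera images.
- mount: mirror mount, fixed: steel base 145x145x12 mm and, above it, an aluminium plate 135x135x10 mm that rocks on a ball (tilt centre) under one corner. Origin on the worktop 50 mm below the ball. From it the orange pad is 100 mm along -x, orange pointer tip 120 mm along +x; blue pad 100 mm along -y, blue tip 120 mm along +y; z up. At each tip stands a white scale 110 mm high, face to +y, a red tab on it
- orange_pad: the orange press pad at a corner of the plate: round, 28 mm across, flat top; it rides on the plate. Origin at the centre of its underside, 17 mm below its top
- blue_pad: the blue press pad at a corner of the plate: round, 28 mm across, flat top; it rides on the plate. Origin at the centre of its underside, 17 mm below its top
- orange_pad_top (a point): centre of the flat top of the orange pad (72 mm above the worktop at rest); press here straight down. The spring pushes back with about 2.5 N at first, 5 N at 10 mm and 7.5 N at 20 mm of travel
- blue_pad_top (a point): centre of the flat top of the blue pad (72 mm above the worktop at rest); press here straight down. The spring pushes back with about 2.5 N at first, 5 N at 10 mm and 7.5 N at 20 mm of travel
- orange_tip (a point): tip of the pointer with the orange end (3 mm thick), 50 mm above the worktop at rest
- blue_tip (a point): tip of the pointer with the blue end (3 mm thick), 50 mm above the worktop at rest
- orange_mark_mid (a point): middle of the red tab (6 mm high, 18 mm wide) on the scale of the orange pointer; beside the tip; only its height matters for the reading. A pressed pad goes down and the pointer of its own colour goes up, 1.2 mm for each mm of pad travel; the other pointer stays
- blue_mark_mid (a point): middle of the red tab (6 mm high, 18 mm wide) on the scale of the blue pointer; beside the tip; only its height matters for the reading. A pressed pad goes down and the pointer of its own colour goes up, 1.2 mm for each mm of pad travel; the other pointer stays
- orange_mark (a joint): height of the red tab of the orange scale above the level of the tilt centre (m), so above the resting pointer tip; 0.012 to 0.026 at the start; a stiff slide, not to be moved
- blue_mark (a joint): height of the red tab of the blue scale above the level of the tilt centre (m), so above the resting pointer tip; 0.012 to 0.026 at the start; a stiff slide, not to be moved
- orange_tilt (a joint): tilt of the plate when the orange pad is pressed (rad): about 0 at rest, positive when pressed, stop at 0.32. The orange pointer tip stands 120 mm x sin(tilt) above the tilt centre, the orange pad goes down about 100 mm x sin(tilt)
- blue_tilt (a joint): tilt of the plate when the blue pad is pressed (rad): about 0 at rest, positive when pressed, stop at 0.32. The blue pointer tip stands 120 mm x sin(tilt) above the tilt centre, the blue pad goes down about 100 mm x sin(tilt)
- mirror: round mirror in a black ring, 62 mm across, 5 mm high, in the middle of the plate, 68 mm from either pad's centre; not to be touched. Origin at the centre of its underside
- vial_0: bystander, loose: glass sample vial with black screw cap, 28 mm across, 60 mm tall; beside the mount's corner between the two pads; origin at the centre of its underside
- weight_200: bystander, loose: brass-coloured balance weight with a neck, 30 mm across, 51 mm tall; near the orange pad, on the worktop; origin at the centre of its underside
- spare_cap: bystander, loose: round white cap, 65 mm across, 16 mm tall; in the angle between the two pointers; origin at the centre of its underside
- beaker: bystander, loose: small clear beaker, 50 mm across, 59 mm tall; near the blue pad, on the worktop; origin at the centre of its underside
- fuse_box: bystander, loose: small white and blue carton, 36x62x22 mm; beside the blue pad's side of the mount, on the worktop; origin at the centre of its underside

How it is judged:
On the way, in this order (a step that is already met when the one before it is completed fails the run):
1. a finger presses the orange pad alone and the orange pointer is held level with its red tab (within 4 mm) for 0.5 s (z of orange_tip in the frame of orange_mark_mid between -0.004 and 0.004 m and contact force between the fingers and orange_pad above 0.5 N and value of joint blue_tilt below 0.06 rad), for 0.5 s.
2. the orange pad is let go and the plate has sprung back (value of joint each of orange_tilt, blue_tilt below 0.03 rad and contact force between the fingers and orange_pad below 0.1 N), for 0.2 s.
3. a finger presses the blue pad alone and the blue pointer is held level with its red tab (within 4 mm) for 0.5 s (z of blue_tip in the frame of blue_mark_mid between -0.004 and 0.004 m and contact force between the fingers and blue_pad above 0.5 N and value of joint orange_tilt below 0.06 rad), for 0.5 s.
At the end, for the whole second after the job is handed in: after both presses the plate has sprung back: both tilts are below 0.03 rad (value of joint each of orange_tilt, blue_tilt below 0.03 rad); the robot touches nothing.
It fails at once if a pointer goes more than 8 mm above the middle of its red tab (z of orange_tip in the frame of orange_mark_mid above 0.008 m or z of blue_tip in the frame of blue_mark_mid above 0.008 m).
It fails at once if a red tab is shifted more than 3 mm (distance of any of orange_mark_mid, blue_mark_mid from where it was at the start of the episode above 0.003 m).
It fails at once if the mirror is touched (contact force between any of the fingers, the arm and mirror above 0.3 N).
It fails at once if a loose thing beside the mount is moved or lifted more than 15 mm, or knocked over (distance of any of vial_0, weight_200, spare_cap, beaker, fuse_box from where it was at the start of the episode above 0.015 m or angle between any of vial_0, weight_200, spare_cap, beaker, fuse_box's own z axis and vertical above 0.3 rad).
It also fails if it takes over 51 s, if anything falls off the work surface, if the arm or the gripper's body presses on something with over 40 N, if the wrist force passes 120 N, or if a joint passes its speed limit or range.

### The arm

A 6-joint arm with a two-finger parallel gripper is mounted at the origin on a cart in front of the work surface, level with it; the furniture and walls round the work are solid. World frame = base frame: x ahead of the robot, y to its left, z up, the work surface at z = 0. Lengths are in m, angles in rad, forces in N, time in s.
With the tool pointing down it reaches from about 0.4 to 0.925 m from the base axis. Payload 3.4 kg.
Tool frame: the origin (TCP) lies where the fingers leave the gripper's body, on its centre line; the fingertips stand 73 mm ahead of it and the grasp point (between the pads) lies 54 mm ahead of it (arm.pinch_z is the distance from the TCP to the grasp point, in m); z points along the fingers, y is the line along which they close (so a half turn about z gives the same grasp; the last joint's range is limited). The gripper opens to 85 mm and grips with 20 to 120 N. Pads are 22 mm wide; open, the fingers measure 114 mm over their backs; the gripper's body (76 mm by 85 mm) begins 54 mm behind the grasp point. The pads swing forward as they close: fully open they stand 13 mm farther back than shut.
Start: joints at [-0.073, 0.307, 1.506, -0, 1.328, -0.073], TCP at [0.575, -0, 0.304] pointing down, gripper open.
Joint ranges: [-3.12, 3.12], [-1.05, 2.28], [0.14, 2.33], [-1.42, 4.57], [0.1, 2.73], [-2.68, 2.68]. Speed limits (rad/s): [2.57, 2.57, 3.14, 3.14, 3.14, 3.14].

### API

Orientations are given as [roll, pitch, yaw] about the fixed x, y, z axes, in that order (R = Rz(yaw) Ry(pitch) Rx(roll)).
In Python, from cell import arm gives the robot as it stands. The module is installed in compiled form; this text tells all that it offers.
- The arm moves only by the tool jog_arm, never from a script. Its arguments are lists of equal length, an entry for each row: "linear": the shift along the tool's x, y, z scaled (see below), a list of three; "spin": the turn about the tool's z scaled (see below); "gripper": the opening, from -1 (shut) to 1 (fully open). A call has 1 to 5 rows; each row is the pose to reach, as a shift and turn from the pose commanded when the call began, along the tool's axes at that moment; what a row does not reach only later rows make up. The controller multiplies each number of a shift by 120 mm and each number of a turn by pi/4 rad. A row lasts 1/10 s, in which the tool goes at most 50 mm and 8.59 degrees, less where a joint would pass 70% of its speed; a pose out of reach is approached as far as the arm can. A call with a number of a shift or a turn outside -1 to 1 is refused whole. A call with a gripper value outside its range is refused whole. The fingers move at their own pace and stop on an object; "force" is the grip in N (left out, the last holds). Time passes only in rows, so rows that repeat a pose let the fingers close. It gives the time, the measured TCP pose, the force, the opening and the grip force at its end, in the units of the state.
- arm.get_obs(): the state, without advancing time (a new reading comes with each control period).
- arm.camera(name): name is "scene" or "side" or "wrist"; returns a dict with "img" (400x640x3 uint8, blue, green, red), "vertical_fov" (degrees; the focal length in pixels is half the picture's height over the tangent of half this angle, whatever the lens; pixels are square), "cx", "cy" (the principal point, pixels), "eye" and "orientation" of the camera in the world. Camera axes: x right, y up, looking along -z (the intrinsics and any distortion apply to the point x, -y, -z); pixel columns grow to the right and rows downward; lengths in m; the calibration is good to about 2 mm. A picture is of the moment at which its call begins. There is no depth.
- arm.job_done(): hands the job in; it is judged then, once.
The state is a dict: "time_s": time; "qpos": joint angles; "qd": joint speeds; "joint_efforts": joint torques, N m; "eef_pos": TCP position; "tool_rot": TCP orientation; "wrist_force": force on the tool from outside, world axes, zero at the start; "ft_torque": the same for the moment, N m; "gripper_width": opening from 0.0 (shut) to 1.0 (fully open); "grasp_force": force on a finger pad.
Only numpy, scipy, OpenCV 4.12 (cv2) and the standard library are available. Lean on these libraries where they do the work, as an engineer would, in place of code of your own. Each camera call takes 0.05 s, during which the arm holds its last target. There are 200 camera calls.

## Working session

There is one attempt and no reset: what is moved stays moved. The work goes in short steps, Python scripts to look and compute and a tool call to move; the robot and the scene stay as the last step left them, time stands still between calls to the robot, and variables do not carry over. Pictures are saved under pics/ and viewed, at most 10 in all, crops included, and the job is handed in when it is done.

Besides the shell and the picture viewer there is one more tool, called by a JSON object that holds its "op" and its "data". jog_arm: Moves the arm, as the interface text tells. Its arguments: {"type":"object","properties":{"linear":{"type":"array"},"spin":{"type":"array"},"gripper":{"type":"array"},"force":{"type":"number"}},"required":["linear","spin","gripper"]}

```bash
mkdir -p pics; cat > h.py <<'E'
import numpy as np,cv2
from scipy.spatial.transform import Rotation as R
from cell import arm
def rot(o):
    o=np.array(o,float)
    if o.shape==(3,3): return o
    return R.from_euler('xyz',o).as_matrix() if o.size==3 else R.from_quat(o).as_matrix()
def f(c): return c['img'].shape[0]/2/np.tan(np.radians(c['vertical_fov'])/2)
def ray(c,u,v):
    d=np.array([(u-c['cx'])/f(c),-(v-c['cy'])/f(c),-1]); return np.array(c['eye']),rot(c['orientation'])@d
def onz(c,u,v,z):
    e,d=ray(c,u,v); return e+d*(z-e[2])/d[2]
def proj(c,p):
    q=rot(c['orientation']).T@(np.array(p)-c['eye']); return c['cx']+f(c)*q[0]/-q[2], c['cy']-f(c)*q[1]/-q[2]
E
python3 - <<'E'
from h import *
ims=[]
for n in ["scene","side","wrist"]:
    c=arm.camera(n); cv2.imwrite(f'pics/{n}0.png',c['img'])
    print(n,{k:v for k,v in c.items() if k!='img'},f(c))
print(arm.get_obs())
E
```

```text
scene {'vertical_fov': 52.86212740811521, 'cx': 322.9364930336351, 'cy': 196.93150460674048, 'eye': array([ 0.01362871, -0.44747525,  0.54091234]), 'orientation': array([ 0.98391978, -0.01069956, -1.07523844])} 402.34951563419105
side {'vertical_fov': 52.33185378159355, 'cx': 323.6886692678932, 'cy': 192.48099929943774, 'eye': array([0.53301556, 0.56753803, 0.60953776]), 'orientation': array([ 0.89367806,  0.01691214, -3.04172143])} 407.0645712635155
wrist {'vertical_fov': 61.78692884539501, 'cx': 321.27308552703266, 'cy': 200.29781446270113, 'eye': array([0.57506225, 0.07552037, 0.37244514]), 'orientation': array([-2.96614077e-01,  1.96280991e-03, -1.96128560e-04])} 334.2621702811288
{'time_s': 0.15, 'qpos': array([-7.35090022e-02,  3.07424218e-01,  1.50739767e+00, -1.32776677e-05,
        1.32841723e+00, -7.35178717e-02]), 'qd': array([-0.00096413, -0.00089233, -0.00219602,  0.0020444 ,  0.00069754,
       -0.00115041]), 'joint_efforts': array([ 7.71606137e-04, -4.57977819e+01, -2.52218986e+01, -9.54763436e-05,
        8.49722768e-03, -4.89260890e-05]), 'eef_pos': array([ 5.74567364e-01, -1.69988462e-06,  3.03170167e-01]), 'tool_rot': array([-3.13994969e+00, -1.08086390e-04,  1.57080830e+00]), 'wrist_force': array([-0.05389065,  0.59196087, -0.22622377]), 'ft_torque': array([ 0.02673931, -0.00129217, -0.00091015]), 'grasp_force': 0.0, 'gripper_width': 0.99929391883746}
```

View pics/scene0.png

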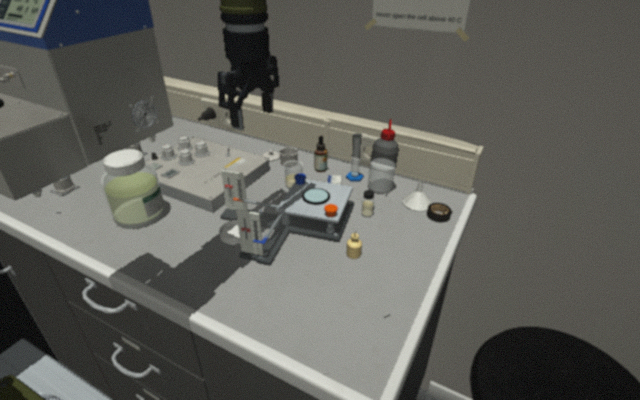

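View pics/side0.png

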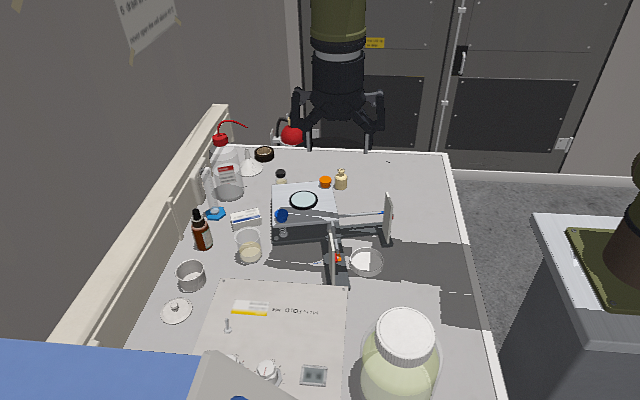

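View pics/wrist0.png

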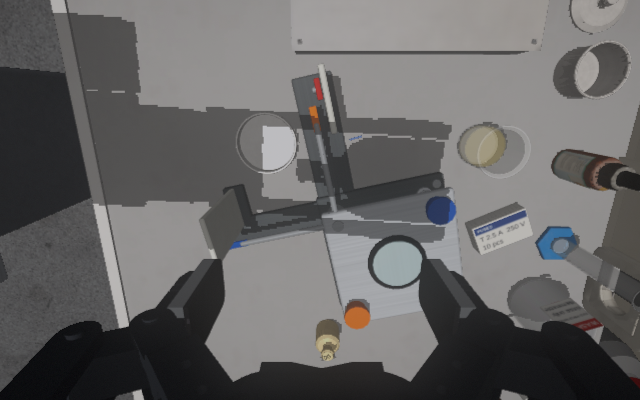

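The wrist view shows the orange pad at about (357,315), the blue pad at (440,210), the orange scale's tab at (318,88) and the blue tip at (235,244). The scene view shows both scale faces, at about (235,190) and (250,230). Mount +x points roughly along world +y.

```bash
cat >> h.py <<'E'
def blobs(c,lo,hi,smin,vmin,box,amin=3):
    h=cv2.cvtColor(c['img'],cv2.COLOR_BGR2HSV).astype(int); H,S,V=h[...,0],h[...,1],h[...,2]
    m=((H>=lo)&(H<=hi) if lo<=hi else (H>=lo)|(H<=hi))&(S>=smin)&(V>=vmin)
    k=np.zeros_like(m); x0,y0,x1,y1=box; k[y0:y1,x0:x1]=1; m=(m&k).astype(np.uint8)
    n,l,s,ce=cv2.connectedComponentsWithStats(m)
    return [(s[i].tolist(),ce[i].round(2).tolist()) for i in range(1,n) if s[i,4]>=amin]
E
python3 - <<'E'
from h import *
w=arm.camera('wrist')
w0=w
print('w orange',blobs(w,6,18,150,80,(200,50,480,350),20)); print('w blue',blobs(w,105,130,140,60,(200,150,480,300),20)); print('w red',blobs(w,175,4,150,60,(280,50,350,150),5))
for (s,ce) in blobs(w,6,18,150,80,(330,280,480,350),20)+blobs(w,105,130,140,60,(400,150,480,250),20): print(onz(w,*ce,.066))
c=arm.camera('scene')
print('s red',blobs(c,172,5,90,60,(210,160,290,260),2)); print('s or',blobs(c,6,18,120,60,(210,160,350,260),2)); print('s blue',blobs(c,105,130,120,50,(210,160,350,270),2))
cr=cv2.resize(c['img'][160:270,215:355],None,fx=5.5,fy=5.4,interpolation=cv2.INTER_CUBIC); cv2.imwrite('pics/sc1.png',cr)
E
```

```text
w orange [([309, 106, 9, 18, 110], [313.4, 113.77]), ([345, 307, 25, 22, 432], [356.73, 317.23])]
w blue [([447, 201, 8, 21, 109], [450.63, 210.76]), ([231, 241, 10, 8, 46], [235.74, 244.37])]
w red [([314, 78, 9, 22, 102], [317.68, 88.41])]
[ 0.61262204 -0.14944205  0.066     ]
[ 0.69974434 -0.02872875  0.066     ]
s red [([225, 185, 7, 3, 16], [228.19, 185.81]), ([242, 228, 3, 2, 4], [242.75, 228.5]), ([246, 229, 4, 3, 8], [247.62, 229.75])]
s or [([234, 198, 5, 3, 10], [235.8, 198.7]), ([325, 204, 12, 12, 121], [330.46, 209.52])]
s blue [([347, 173, 3, 7, 10], [348.2, 176.1]), ([296, 174, 9, 10, 77], [300.04, 178.4]), ([254, 238, 13, 6, 32], [261.16, 240.56])]
```

View pics/sc1.png

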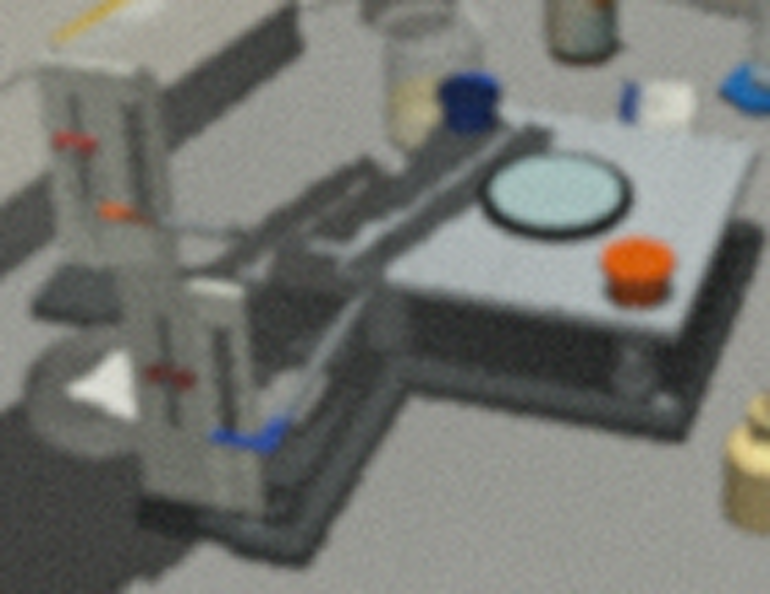

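The crop shows both tabs to the left of their tips: orange tab at about scene (228,186), orange tip (236,199), blue tab (246,229), blue tip (257,240). I'll fit the mount pose from the pads and tips, and triangulate the tabs.

```bash
cat > m.py <<'E'
from h import *
w=arm.camera('wrist'); c=arm.camera('scene')
b=blobs(w,100,135,110,25,(405,185,480,235),100); print(b)
o=onz(w,356.7,315.5,.070)
p={}
P=[onz(w,357,316,.070),onz(w,*[b[0][0][0]+b[0][0][2]/2,b[0][0][1]+b[0][0][3]/2],.066),onz(w,313.4,113.8,.05),onz(w,235.7,244.4,.05)]
A=np.array([q[:2] for q in P]); L=np.array([[-.1,0],[0,-.1],[.12,0],[0,.12]])
la,aa=L-L.mean(0),A-A.mean(0)
th=np.arctan2((la[:,0]*aa[:,1]-la[:,1]*aa[:,0]).sum(),(la*aa).sum()); Rm=np.array([[np.cos(th),-np.sin(th)],[np.sin(th),np.cos(th)]])
t=A.mean(0)-Rm@L.mean(0)
print('yaw',np.degrees(th),'o',t); print('res mm',((A-(L@Rm.T+t))*1000).round(1).tolist())
print('pads',(Rm@[-.1,0]+t),(Rm@[0,-.1]+t))
def yplane(cam,u,v,yl):
    e,d=ray(cam,u,v); n=np.array([*(Rm@[0,1]),0]); s=(yl+n[:2]@t-n@e)/(n@d); q=e+s*d; return (Rm.T@(q[:2]-t)*1000).round(1).tolist(),round(q[2]*1000,1)
def tri(u1,u2):
    e1,d1=ray(*u1);e2,d2=ray(*u2); s=np.linalg.lstsq(np.c_[d1,-d2],e2-e1,rcond=None)[0]; a,bb=e1+s[0]*d1,e2+s[1]*d2; q=(a+bb)/2
    return (Rm.T@(q[:2]-t)*1000).round(1),q[2]*1000,np.linalg.norm(a-bb)*1000
print('orange tab tri',tri((w,317.7,88.4),(c,228.2,185.8)))
print('orange tip tri',tri((w,313.4,113.8),(c,235.8,198.7)))
for n,u,y in[('or tab',(228.2,185.8),0),('or tip',(235.8,198.7),0),('bl tab',(246,229.2),.12),('bl tip',(257,240.3),.12)]: print(n,yplane(c,*u,y),yplane(c,*u,y+.01))
for q in P: print(proj(c,q))
E
python3 m.py
```

```text
[([426, 197, 29, 27, 610], [440.26, 210.14])]
yaw 102.13415735869815 o [ 0.59478855 -0.04985979]
res mm [[-3.1, 2.4], [-2.2, 0.2], [-2.0, -6.0], [7.3, 3.3]]
pads [ 0.6158087 -0.1476256] [ 0.69255436 -0.02883964]
orange tab tri (array([135.1,  -5.6]), np.float64(73.36285696507602), np.float64(0.08111914714486873))
orange tip tri (array([114.8,   3.4]), np.float64(49.39952226406097), np.float64(0.6435888490162758))
or tab ([131.6, 0.0], np.float64(77.4)) ([125.5, 10.0], np.float64(84.5))
or tip ([117.2, -0.0], np.float64(46.7)) ([111.3, 10.0], np.float64(54.2))
bl tab ([33.5, 120.0], np.float64(71.4)) ([27.9, 130.0], np.float64(80.2))
bl tip ([13.1, 120.0], np.float64(49.4)) ([7.8, 130.0], np.float64(58.7))
(np.float64(329.78447229853947), np.float64(207.15754149909944))
(np.float64(300.4044478115381), np.float64(177.35961315332602))
(np.float64(236.06345373927877), np.float64(198.4237873323625))
(np.float64(264.17669426253354), np.float64(238.6498498149162))
```

{"op": "jog_arm", "data": {"linear": [[0, -0.4, 0.1], [0, -0.8, 0.2], [0, -1.0, 0.25], [0, -1.0, 0.25], [0, -1.0, 0.25]], "spin": [-0.19, -0.38, -0.57, -0.76, -0.95], "gripper": [-1, -1, -1, -1, -1]}}

```text
time_s: 0.85
eef_pos: [0.4537, 0.0001, 0.2739]
tool_rot: [-3.141, -0.0, 2.323]
wrist_force: [1.0, 0.5, -0.3]
gripper_width: 0.14
grasp_force: 0.0
```

{"op": "jog_arm", "data": {"linear": [[0, 0, 0], [0, 0, 0], [0, 0, 0], [0, 0, 0], [0, 0, 0]], "spin": [-0.19, -0.38, -0.57, -0.76, -0.95], "gripper": [-1, -1, -1, -1, -1]}}

```text
time_s: 1.35
eef_pos: [0.455, -0.0, 0.274]
tool_rot: [-3.142, 0.0, 3.069]
wrist_force: [0.5, 1.0, -0.3]
gripper_width: -0.002
grasp_force: 0.0
```

```bash
python3 - <<'E'
from h import *
s=arm.get_obs(); print(s['time_s'],s['eef_pos'],s['tool_rot'],s['gripper_width'])
w=arm.camera('wrist'); cv2.imwrite('pics/w2.png',w['img']); np.save('w2.npy',w,allow_pickle=True); print(w['eye'],w['orientation'])
for n,a in[('red',(175,5,130,60)),('or',(6,18,150,70)),('blue',(105,130,140,60))]: print(n,blobs(w,*a,(0,0,640,400),12))
E
```

```text
1.35 [ 4.54988386e-01 -1.48946302e-05  2.74012932e-01] [-3.14157587e+00  2.11930543e-04  3.06925064e+00] -0.001856317139162341
[0.38090949 0.00619666 0.34335991] [-2.97301506e-01 -4.35175011e-04  1.49820887e+00]
red [([266, 207, 20, 10, 98], [275.8, 211.58]), ([422, 300, 7, 5, 21], [425.1, 301.9])]
or [([374, 284, 24, 10, 116], [387.93, 288.24])]
blue [([239, 204, 23, 22, 170], [248.37, 212.58])]
```

View pics/w2.png

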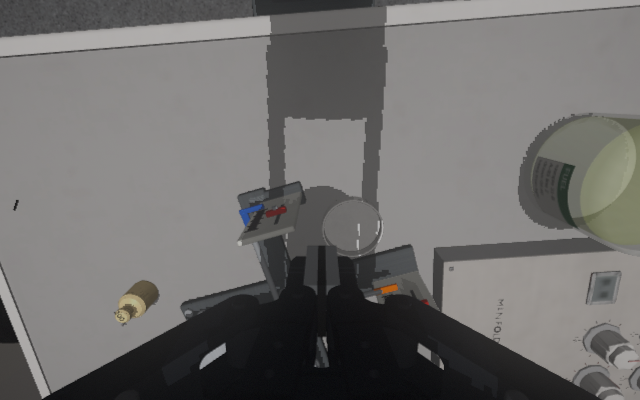

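The wrist view shows the blue scale face with its tab at (276,211) and its tip at about (250,213). The orange tip is at (388,288), and its tab at (425,302) is half hidden by the finger.

```bash
python3 - <<'E'
from h import *
w2=np.load('w2.npy',allow_pickle=True).item(); c=arm.camera('scene')
th=np.radians(101.8);Rm=np.array([[np.cos(th),-np.sin(th)],[np.sin(th),np.cos(th)]])
o=np.array([.6127,-.1452])+Rm@[.1,0]; print(o,Rm@[0,-.1]+o)
def tri(u1,u2):
    e1,d1=ray(*u1);e2,d2=ray(*u2); s=np.linalg.lstsq(np.c_[d1,-d2],e2-e1,rcond=None)[0]; a,bb=e1+s[0]*d1,e2+s[1]*d2; q=(a+bb)/2
    return (Rm.T@(q[:2]-o)*1000).round(1),(q*1000).round(1),np.linalg.norm(a-bb)*1000
print('s red',blobs(c,172,5,80,60,(210,160,290,260),2)); print('s or',blobs(c,6,18,120,60,(210,160,290,260),2)); print('s blue',blobs(c,105,130,120,50,(240,225,290,270),2))
print('bl tab',tri((w2,275.8,211.6),(c,246,229.2)))
print('bl tip',tri((w2,248.4,212.6),(c,260.8,240.6)))
print('or tip',tri((w2,387.9,288.2),(c,235.8,198.7)))
print('bl tip by z',onz(w2,248.4,212.6,.05),Rm.T@(onz(w2,248.4,212.6,.05)[:2]-o))
for z in (.06,.066,.070,.074,.078):
    for n,u in (('b',(275.8,211.6)),('o',(425,302))):
        q=onz(w2,*u,z); print(n,z,(Rm.T@(q[:2]-o)*1000).round(1),np.round(proj(c,q),1))
E
```

```text
[ 0.59225039 -0.04731326] [ 0.69013713 -0.02686366]
s red [([225, 184, 7, 5, 19], [228.32, 185.79]), ([241, 228, 4, 2, 7], [242.71, 228.57]), ([246, 229, 4, 3, 9], [247.67, 230.0])]
s or [([234, 198, 7, 3, 17], [236.71, 199.0])]
s blue [([254, 238, 13, 5, 31], [261.03, 240.52])]
bl tab (array([ 31.6, 115.8]), array([472.5, -40.1,  68.9]), np.float64(0.6975105695375813))
bl tip (array([  2.4, 116.3]), array([477.9, -68.8,  49. ]), np.float64(0.002780546728868989))
or tip (array([110. ,   4.7]), array([565.1,  59.4,  51.8]), np.float64(1.2492141188899588))
bl tip by z [ 0.47755966 -0.06852833  0.05      ] [0.00268707 0.11660542]
b 0.06 [ 29.8 113.5] [247.7 232.4]
o 0.06 [140.8 -15.5] [227.2 188.3]
b 0.066 [ 31.2 115.2] [246.3 230.4]
o 0.066 [139.8 -11. ] [226.3 187.1]
b 0.07 [ 32.1 116.4] [245.4 229. ]
o 0.07 [139.2  -8. ] [225.7 186.3]
b 0.074 [ 33.  117.5] [244.5 227.6]
o 0.074 [138.5  -5. ] [225.1 185.5]
b 0.078 [ 34.  118.7] [243.5 226.1]
o 0.078 [137.9  -2.1] [224.5 184.7]
```

Marks come out at about 23 mm (orange) and 20 mm (blue). Next I'll go above the orange pad at (0.614, -0.146).

{"op": "jog_arm", "data": {"linear": [[-0.24, -0.19, 0], [-0.48, -0.38, 0], [-0.705, -0.56, 0], [-0.705, -0.56, 0]], "spin": [0, 0, 0, 0], "gripper": [-1, -1, -1, -1]}}

```text
time_s: 1.85
eef_pos: [0.538, -0.0766, 0.2741]
tool_rot: [-3.14, 0.004, 3.057]
wrist_force: [-0.8, 0.1, -0.2]
gripper_width: 0.0
grasp_force: 0.0
```

{"op": "jog_arm", "data": {"linear": [[-0.3, -0.24, 0], [-0.55, -0.45, 0.2], [-0.705, -0.56, 0.5], [-0.705, -0.56, 0.8], [-0.705, -0.56, 0.8]], "spin": [0, 0, 0, 0, 0], "gripper": [-1, -1, -1, -1, -1]}}

```text
time_s: 2.35
eef_pos: [0.6096, -0.1464, 0.1724]
tool_rot: [3.139, -0.012, 3.06]
wrist_force: [-1.6, 0.1, -0.6]
gripper_width: 0.001
grasp_force: 0.0
```

```bash
cat > look.py <<'E'
from h import *
import sys
s=arm.get_obs(); print(round(s['time_s'],2),s['eef_pos'].round(4),s['tool_rot'].round(3),s['wrist_force'].round(2))
c=arm.camera('scene'); w=arm.camera('wrist')
a=cv2.resize(c['img'][150:270,210:370],(800,600),interpolation=cv2.INTER_CUBIC) if len(sys.argv)<2 or sys.argv[1]!='w' else w['img']
if len(sys.argv)>1: cv2.imwrite(f'pics/{sys.argv[2]}.png',a)
print('s red',blobs(c,172,5,80,60,(210,160,290,260),2)); print('s or',blobs(c,6,18,120,60,(210,160,290,260),2)); print('s blue',blobs(c,105,130,120,50,(240,205,290,270),2))
print('w or',blobs(w,6,18,150,70,(0,0,640,400),12)); print('w blue',blobs(w,100,135,120,30,(0,0,640,400),20))
E
python3 look.py w w3
```

```text
2.35 [ 0.6096 -0.1464  0.1724] [ 3.139 -0.012  3.06 ] [-1.65  0.07 -0.63]
s red [([225, 184, 7, 5, 19], [228.37, 185.79]), ([242, 228, 8, 4, 15], [246.0, 229.27])]
s or [([233, 198, 7, 3, 17], [236.29, 199.0])]
s blue []
w or [([296, 214, 48, 42, 1265], [318.81, 233.32])]
w blue [([441, 0, 4, 11, 31], [442.52, 4.84]), ([498, 320, 45, 37, 1178], [521.37, 336.96])]
```

View pics/w3.png

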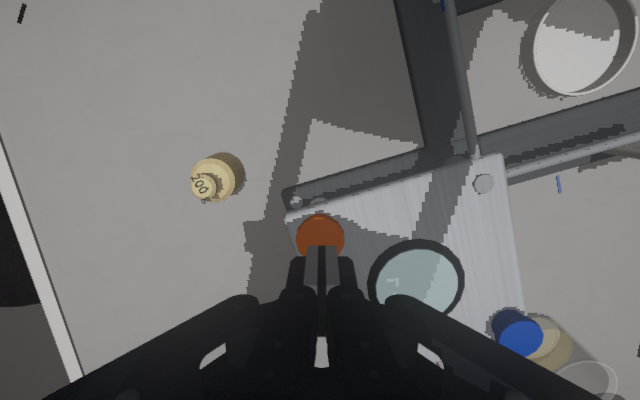

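The orange pad is just ahead of the fingertips, centred at about (320,237) in the wrist view. I'll compute its position.

{"op": "jog_arm", "data": {"linear": [[0, 0, 0], [0, 0, 0]], "spin": [0, 0], "gripper": [-1, -1]}}

```text
time_s: 2.65
eef_pos: [0.6141, -0.1471, 0.1805]
tool_rot: [-3.141, 0.004, 3.063]
wrist_force: [0.3, -0.1, 0.4]
gripper_width: -0.001
grasp_force: 0.0
```

```bash
python3 - <<'E'
from h import *
s=arm.get_obs(); print(s['eef_pos'],s['tool_rot'],s['wrist_force'])
w=arm.camera('wrist'); b=blobs(w,6,18,150,70,(0,0,640,400),100)[0][0]; print(b)
u,v=b[0]+b[2]/2,b[1]+b[2]*.47
for z in(.072,): 
  p=onz(w,u,v,z); l=onz(w,b[0],v,z); r=onz(w,b[0]+b[2],v,z); print(p,np.linalg.norm(l-r)); d=p-s['eef_pos']; R0=R.from_euler('xyz',s['tool_rot']).as_matrix(); print('tool shift mm',(R0.T@d*1000).round(1))
bb=blobs(w,100,135,120,30,(450,250,640,400),100); print(bb,onz(w,bb[0][0][0]+bb[0][0][2]*.6,bb[0][1][1],.07))
E
```

```text
[ 0.61406736 -0.14711349  0.18048506] [-3.14069843  0.00409254  3.06307458] [ 0.28515872 -0.10597189  0.40698925]
[298, 204, 46, 42, 1561]
[ 0.60974993 -0.14610896  0.072     ] 0.026200168562589526
tool shift mm [  4.8   0.8 108.5]
[([495, 308, 45, 38, 1254], [517.1, 326.51])] [ 0.68928149 -0.02397762  0.07      ]
```

{"op": "jog_arm", "data": {"linear": [[0.025, 0, 0.08], [0.025, 0, 0.16], [0.025, 0, 0.22], [0.025, 0, 0.26], [0.025, 0, 0.28]], "spin": [0, 0, 0, 0, 0], "gripper": [-1, -1, -1, -1, -1]}}

```text
time_s: 3.2
eef_pos: [0.6098, -0.147, 0.1434]
tool_rot: [3.141, -0.001, 3.063]
wrist_force: [-1.1, 0.2, 2.2]
gripper_width: 0.0
grasp_force: 1.4
```

{"op": "jog_arm", "data": {"linear": [[0, 0, 0.03], [0, 0, 0.06], [0, 0, 0.09], [0, 0, 0.1], [0, 0, 0.1]], "spin": [0, 0, 0, 0, 0], "gripper": [-1, -1, -1, -1, -1]}}

```text
time_s: 3.7
eef_pos: [0.6106, -0.1482, 0.1328]
tool_rot: [-3.14, 0.001, 3.063]
wrist_force: [-1.9, -2.8, 5.7]
gripper_width: -0.001
grasp_force: 3.0
```

```bash
python3 look.py
```

```text
3.7 [ 0.6106 -0.1482  0.1328] [-3.140e+00  1.000e-03  3.063e+00] [-1.9  -2.84  5.71]
s red [([225, 184, 7, 5, 19], [228.11, 185.74]), ([242, 228, 8, 4, 17], [245.41, 229.18])]
s or [([233, 193, 7, 4, 18], [236.17, 194.11])]
s blue []
w or [([294, 232, 53, 26, 561], [320.17, 243.52])]
w blue [([557, 369, 41, 27, 461], [578.3, 379.89])]
```

```bash
python3 - <<'E'
from h import *
c=arm.camera('scene'); s=arm.camera('side')
for z in (.05,.0644,.0704,.0734): print(z,np.round(proj(c,[.5665,.064,z]),2),np.round(proj(s,[.5665,.064,z]),2))
r=blobs(s,172,5,120,60,(300,200,400,290),2); o=blobs(s,6,16,120,60,(300,200,400,290),2); print(r,o, blobs(s,172,16,100,60,(300,200,400,290),2))
def tri(u1,u2):
    e1,d1=ray(*u1);e2,d2=ray(*u2); q=np.linalg.lstsq(np.c_[d1,-d2],e2-e1,rcond=None)[0]; a,bb=e1+q[0]*d1,e2+q[1]*d2; return ((a+bb)/2*1000).round(1),np.linalg.norm(a-bb)*1000
print('tab',[tri((s,*x[1]),(c,228.2,185.8)) for x in r]); print('tip',[tri((s,*x[1]),(c,236.2,194.1)) for x in o])
cv2.imwrite('pics/side2.png',np.hstack([cv2.resize(s['img'][180:290,300:400],(400,440)),cv2.resize(c['img'][165:245,210:290],(400,440),interpolation=cv2.INTER_CUBIC)]))
E
```

```text
0.05 [234.84 198.34] [338.12 258.07]
0.0644 [234.11 192.81] [338.16 252.66]
0.0704 [233.8  190.47] [338.18 250.37]
0.0734 [233.64 189.3 ] [338.18 249.21]
[([392, 216, 1, 3, 3], [392.0, 217.0]), ([335, 253, 3, 10, 22], [335.68, 258.05])] [([336, 248, 5, 8, 18], [337.94, 251.5])] [([392, 216, 2, 3, 4], [392.25, 217.0]), ([335, 247, 6, 16, 45], [336.91, 254.51])]
tab [(array([485.9,  19.2, 129.7]), np.float64(29.4176045036003)), (array([570.6,  83.7,  72.9]), np.float64(2.8933669574226624))]
tip [(array([567.2,  59.2,  62.2]), np.float64(0.02536656960200044))]
```

View pics/side2.png

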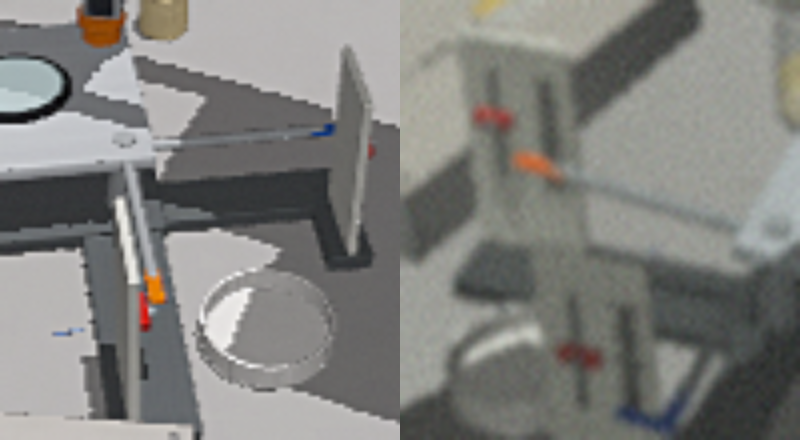

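Side view: tip at (338,251.5), tab at (336,258). Triangulated, the tab is at z≈73 and the tip now ≈63.5, so about 8 mm of pad travel remains. I'll go 7 mm and check.

{"op": "jog_arm", "data": {"linear": [[0, 0, 0.02], [0, 0, 0.04], [0, 0, 0.055], [0, 0, 0.058], [0, 0, 0.058]], "spin": [0, 0, 0, 0, 0], "gripper": [-1, -1, -1, -1, -1]}}

```text
time_s: 4.4
eef_pos: [0.6108, -0.1486, 0.1264]
tool_rot: [-3.139, 0.002, 3.063]
wrist_force: [-2.3, -4.5, 6.3]
gripper_width: -0.001
grasp_force: 3.9
```

```bash
cat > chk.py <<'E'
from h import *
st=arm.get_obs(); print(round(st['time_s'],2),st['eef_pos'].round(4),st['wrist_force'].round(2))
c=arm.camera('scene'); s=arm.camera('side')
o=blobs(s,6,16,120,60,(300,200,400,290),2);r=blobs(s,172,5,120,60,(325,200,350,290),2);so=blobs(c,6,18,120,60,(210,160,290,260),2);sr=blobs(c,172,5,80,60,(210,160,290,260),2);print(o,r,so,sr)
def tri(u1,u2):
    e1,d1=ray(*u1);e2,d2=ray(*u2); q=np.linalg.lstsq(np.c_[d1,-d2],e2-e1,rcond=None)[0]; a,bb=e1+q[0]*d1,e2+q[1]*d2; return ((a+bb)/2*1000).round(1),np.linalg.norm(a-bb)*1000
print(tri((s,*o[0][1]),(c,*so[0][1])))
cv2.imwrite('pics/chk%d.png'%(st['time_s']*100),np.hstack([cv2.resize(s['img'][180:290,300:400],(400,440)),cv2.resize(c['img'][165:245,210:290],(400,440),interpolation=cv2.INTER_CUBIC)]))
E
python3 chk.py; ls pics
```

```text
4.4 [ 0.6108 -0.1486  0.1264] [-2.35 -4.51  6.33]
[([336, 245, 5, 8, 18], [337.89, 248.5])] [([335, 253, 3, 10, 22], [335.68, 258.05])] [([233, 190, 7, 4, 19], [236.32, 191.47])] [([225, 184, 8, 4, 18], [228.33, 185.72]), ([242, 228, 8, 4, 16], [245.38, 229.12])]
(array([567.5,  58.2,  69.1]), np.float64(0.1299815934176965))
chk440.png
sc1.png
scene0.png
side0.png
side2.png
w2.png
w3.png
wrist0.png
```

{"op": "jog_arm", "data": {"linear": [[0, 0, 0.005], [0, 0, 0.01], [0, 0, 0.01], [0, 0, 0.01], [0, 0, 0.01]], "spin": [0, 0, 0, 0, 0], "gripper": [-1, -1, -1, -1, -1]}}

```text
time_s: 5.0
eef_pos: [0.6108, -0.1486, 0.1253]
tool_rot: [-3.139, 0.002, 3.063]
wrist_force: [-2.0, -5.6, 8.0]
gripper_width: 0.001
grasp_force: 4.0
```

```bash
python3 chk.py; ls pics/chk*
```

```text
5.0 [ 0.6108 -0.1486  0.1253] [-2.02 -5.59  7.97]
[([336, 245, 5, 7, 18], [337.89, 248.28])] [([335, 253, 3, 10, 22], [335.68, 258.05])] [([233, 190, 7, 4, 20], [236.35, 191.15])] [([225, 184, 7, 4, 18], [228.0, 185.61]), ([242, 228, 3, 2, 6], [243.0, 228.5]), ([246, 229, 4, 3, 10], [247.5, 229.9])]
(array([567.6,  58.2,  69.8]), np.float64(0.3554871431543379))
pics/chk440.png
pics/chk500.png
```

View pics/chk500.png

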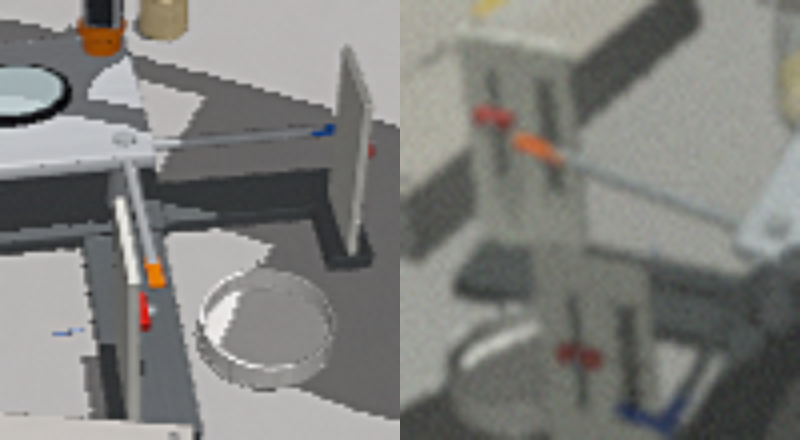

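The crop shows the tip end at about scene (233,190.5) and the tab at (228,186). Allowing for the tip standing in front of the face, it is about 1–2 mm low. I'll press 1 mm more, hold, then release.

{"op": "jog_arm", "data": {"linear": [[0, 0, 0.004], [0, 0, 0.008], [0, 0, 0.008], [0, 0, 0.008], [0, 0, 0.008]], "spin": [0, 0, 0, 0, 0], "gripper": [-1, -1, -1, -1, -1]}}

```text
time_s: 5.6
eef_pos: [0.6108, -0.1486, 0.1244]
tool_rot: [-3.139, 0.002, 3.063]
wrist_force: [-2.6, -4.0, 7.6]
gripper_width: -0.001
grasp_force: 4.1
```

{"op": "jog_arm", "data": {"linear": [[0, 0, 0], [0, 0, 0], [0, 0, 0], [0, 0, 0], [0, 0, 0]], "spin": [0, 0, 0, 0, 0], "gripper": [-1, -1, -1, -1, -1]}}

```text
time_s: 6.1
eef_pos: [0.6108, -0.1486, 0.1245]
tool_rot: [-3.139, 0.002, 3.063]
wrist_force: [-1.7, -4.6, 8.3]
gripper_width: -0.004
grasp_force: 4.1
```

```bash
python3 chk.py; python3 - <<'E'
from h import *
w0=cv2.imread('pics/wrist0.png')
c=arm.camera('scene'); s=arm.camera('side'); w=arm.camera('wrist')
w=dict(w,eye=np.array([0.57506225,0.07552037,0.37244514]),orientation=[-2.96614077e-01,1.96280991e-03,-1.96128560e-04])
def multi(*L):
    A=0;b=0
    for l in L:
        e,d=ray(*l); d=d/np.linalg.norm(d); P=np.eye(3)-np.outer(d,d); A=A+P; b=b+P@e
    q=np.linalg.solve(A,b); return (q*1000).round(1),[np.round(np.subtract(proj(l[0],q),l[1:]),1).tolist() for l in L]
print('tab3',multi((w,317.7,88.4),(c,228.2,185.7),(s,336,258)))
print('tab w,s',multi((w,317.7,88.4),(s,336,258)))
s0=dict(s,img=cv2.imread('pics/side0.png')); o=blobs(s0,6,16,120,60,(300,200,400,290),2); print(o)
print('tip rest3',multi((w,313.4,113.8),(c,236.4,199.0),(s,*o[0][1])))
E
```

```text
6.1 [ 0.6108 -0.1486  0.1245] [-1.68 -4.57  8.3 ]
[([336, 244, 5, 8, 17], [337.76, 247.18])] [([335, 253, 3, 10, 22], [335.68, 258.05])] [([233, 189, 7, 4, 19], [236.16, 190.47])] [([225, 184, 7, 4, 19], [228.21, 185.58]), ([242, 228, 8, 4, 17], [245.65, 229.24])]
(array([567.5,  57.9,  71.9]), np.float64(0.5063353608936754))
tab3 (array([570.7,  83.6,  73.1]), [[-0.9, -0.2], [-0.5, 0.5], [-1.0, -0.6]])
tab w,s (array([570.2,  83.4,  71.2]), [[-1.4, 0.1], [-0.7, 0.0]])
[([336, 252, 5, 9, 17], [338.47, 255.53]), ([337, 259, 1, 2, 2], [337.0, 259.5])]
tip rest3 (array([566.5,  60.1,  50.6]), [[-0.6, 1.6], [-0.2, -0.4], [-0.2, 0.7]])
```

Tip ≈73 and tab ≈73, held over 1 s. Releasing and moving to blue.

{"op": "jog_arm", "data": {"linear": [[0, 0, -0.1], [0, 0, -0.25], [0, 0, -0.45], [0, 0, -0.67], [0, 0, -0.67]], "spin": [0, 0, 0, 0, 0], "gripper": [-1, -1, -1, -1, -1]}}

```text
time_s: 6.85
eef_pos: [0.6126, -0.1474, 0.2075]
tool_rot: [-3.141, 0.008, 3.063]
wrist_force: [1.1, 0.1, 0.0]
gripper_width: 0.002
grasp_force: 0.0
```

{"op": "jog_arm", "data": {"linear": [[-0.12, 0.21, 0], [-0.24, 0.42, 0], [-0.36, 0.63, 0], [-0.43, 0.78, 0], [-0.43, 0.78, 0]], "spin": [0, 0, 0, 0, 0], "gripper": [-1, -1, -1, -1, -1]}}

```text
time_s: 7.35
eef_pos: [0.6699, -0.0551, 0.2027]
tool_rot: [3.14, -0.0, 3.066]
wrist_force: [-0.4, 0.6, 0.6]
gripper_width: 0.002
grasp_force: 0.0
```

{"op": "jog_arm", "data": {"linear": [[-0.08, 0.14, 0], [-0.15, 0.28, 0], [-0.15, 0.28, 0.1], [-0.15, 0.28, 0.2], [-0.15, 0.28, 0.2]], "spin": [0, 0, 0, 0, 0], "gripper": [-1, -1, -1, -1, -1]}}

```text
time_s: 7.85
eef_pos: [0.6874, -0.0259, 0.1764]
tool_rot: [-3.141, -0.006, 3.063]
wrist_force: [0.2, -0.1, -1.5]
gripper_width: -0.001
grasp_force: 0.0
```

```bash
python3 - <<'E'
from h import *
s=arm.get_obs(); print(s['time_s'],s['eef_pos'],s['tool_rot'],s['wrist_force'])
w=arm.camera('wrist'); cv2.imwrite('pics/w4.png',w['img'])
B=blobs(w,100,135,120,30,(200,150,450,300),60); print(B)
b=max(B,key=lambda x:x[0][4])[0]
p=onz(w,b[0]+b[2]/2,b[1]+b[2]*.47,.072); print(p,np.linalg.norm(onz(w,b[0],b[1]+20,.072)-onz(w,b[0]+b[2],b[1]+20,.072)))
print('tool shift',(R.from_euler('xyz',s['tool_rot']).as_matrix().T@(p-s['eef_pos'])*1000).round(1))
E
```

```text
7.85 [ 0.68740151 -0.02589884  0.17641107] [-3.14125923 -0.00607826  3.06294969] [ 0.20384985 -0.07693304 -1.46483952]
[([294, 216, 47, 40, 1238], [316.18, 233.44])]
[ 0.6878139  -0.02718177  0.072     ] 0.026418468399525732
tool shift [ -1.1  -1.2 104.4]
```

View pics/w4.png

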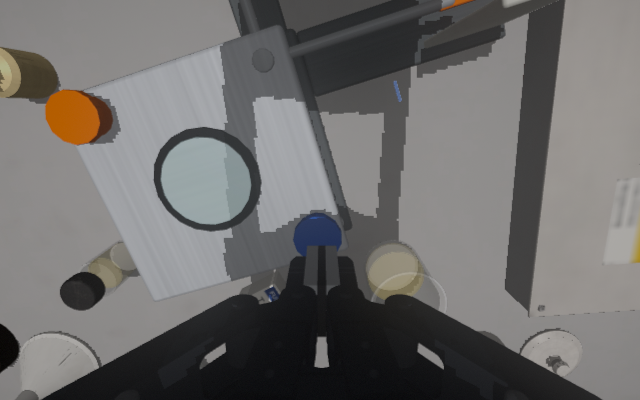

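The blue pad is directly under the fingertips at about (318,236), the beaker is clear to the right, and the aim is good. Pressing.

{"op": "jog_arm", "data": {"linear": [[0, -0.005, 0.08], [0, -0.01, 0.16], [0, -0.01, 0.22], [0, -0.01, 0.26], [0, -0.01, 0.28]], "spin": [0, 0, 0, 0, 0], "gripper": [-1, -1, -1, -1, -1]}}

```text
time_s: 8.4
eef_pos: [0.6891, -0.027, 0.1451]
tool_rot: [3.142, -0.001, 3.063]
wrist_force: [-0.3, 0.0, -0.2]
gripper_width: -0.002
grasp_force: 0.0
```

{"op": "jog_arm", "data": {"linear": [[0, 0, 0.03], [0, 0, 0.06], [0, 0, 0.09], [0, 0, 0.1], [0, 0, 0.1]], "spin": [0, 0, 0, 0, 0], "gripper": [-1, -1, -1, -1, -1]}}

```text
time_s: 8.9
eef_pos: [0.6906, -0.0268, 0.1348]
tool_rot: [3.141, 0.003, 3.063]
wrist_force: [1.7, 1.6, 4.3]
gripper_width: 0.003
grasp_force: 2.6
```

```bash
cat > chb.py <<'E'
from h import *
st=arm.get_obs(); print(round(st['time_s'],2),st['eef_pos'].round(4),st['wrist_force'].round(2))
c=arm.camera('scene'); s=arm.camera('side')
sb=blobs(c,100,135,90,30,(240,205,290,270),3);print('blue',sb); print('red',blobs(c,172,5,80,60,(235,215,290,260),2),'or',blobs(c,6,18,120,60,(210,160,290,260),2))
b=blobs(s,100,135,120,40,(360,190,400,240),3); print('side blue',b)
s0=dict(s,img=cv2.imread('pics/side0.png')); c0=dict(c,img=cv2.imread('pics/scene0.png'))
print('rest',blobs(c0,100,135,90,30,(240,205,290,270),3),blobs(s0,100,135,120,40,(360,190,400,240),3))
for z in(.05,.06,.07): print(np.round(proj(c,[.4779,-.0688,z]),2),np.round(proj(s,[.4779,-.0688,z]),2))
cv2.imwrite('pics/chb%d.png'%(st['time_s']*100),np.hstack([cv2.resize(s['img'][180:290,300:400],(400,440)),cv2.resize(c['img'][185:265,210:290],(400,440),interpolation=cv2.INTER_CUBIC)]))
E
python3 chb.py
```

```text
8.9 [ 0.6906 -0.0268  0.1348] [1.65 1.62 4.32]
blue [([255, 233, 12, 6, 37], [261.62, 235.92])]
red [([242, 228, 8, 4, 17], [245.41, 229.12])] or [([234, 198, 7, 3, 16], [236.81, 199.0])]
side blue [([378, 207, 6, 4, 9], [381.22, 208.78])]
rest [([253, 237, 14, 7, 48], [260.58, 240.48])] [([378, 211, 6, 3, 10], [381.1, 212.2])]
[260.78 240.2 ] [385.7  212.49]
[260.38 236.09] [386.09 208.82]
[259.97 231.91] [386.47 205.11]
```

{"op": "jog_arm", "data": {"linear": [[0, 0, 0.02], [0, 0, 0.04], [0, 0, 0.052], [0, 0, 0.052], [0, 0, 0.052]], "spin": [0, 0, 0, 0, 0], "gripper": [-1, -1, -1, -1, -1]}}

```text
time_s: 9.5
eef_pos: [0.6911, -0.0267, 0.1291]
tool_rot: [3.141, 0.004, 3.063]
wrist_force: [2.8, 0.7, 6.3]
gripper_width: 0.003
grasp_force: 3.4
```

```bash
python3 chb.py; mv pics/chb9*.png pics/chbA.png
```

```text
9.5 [ 0.6911 -0.0267  0.1291] [2.82 0.65 6.28]
blue [([256, 231, 11, 5, 33], [261.61, 233.18])]
red [([242, 228, 3, 2, 6], [243.0, 228.5]), ([246, 228, 4, 4, 10], [247.4, 229.5])] or [([234, 198, 6, 3, 14], [236.5, 199.0])]
side blue [([378, 205, 7, 4, 11], [381.55, 206.45])]
rest [([253, 237, 14, 7, 48], [260.58, 240.48])] [([378, 211, 6, 3, 10], [381.1, 212.2])]
[260.78 240.2 ] [385.7  212.49]
[260.38 236.09] [386.09 208.82]
[259.97 231.91] [386.47 205.11]
```

View pics/chbA.png

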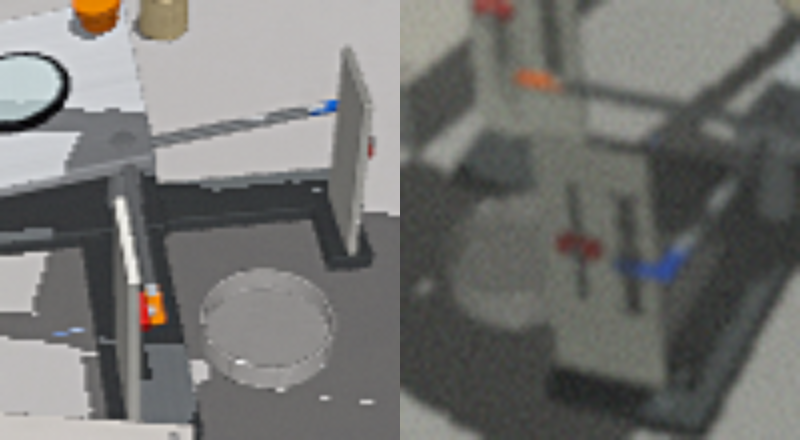

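The blue bar is just below tab level (tip at about scene (257,234), tab at (245.5,229)), by an estimated 1–2.5 mm. I'll press 1.4 mm more and hold over 1 s.

{"op": "jog_arm", "data": {"linear": [[0, 0, 0.006], [0, 0, 0.012], [0, 0, 0.012], [0, 0, 0.012], [0, 0, 0.012]], "spin": [0, 0, 0, 0, 0], "gripper": [-1, -1, -1, -1, -1]}}

```text
time_s: 10.1
eef_pos: [0.6912, -0.0267, 0.1278]
tool_rot: [3.141, 0.004, 3.063]
wrist_force: [3.7, 1.5, 7.1]
gripper_width: 0.001
grasp_force: 3.5
```

{"op": "jog_arm", "data": {"linear": [[0, 0, 0], [0, 0, 0], [0, 0, 0], [0, 0, 0], [0, 0, 0]], "spin": [0, 0, 0, 0, 0], "gripper": [-1, -1, -1, -1, -1]}}

```text
time_s: 10.6
eef_pos: [0.6911, -0.0267, 0.1278]
tool_rot: [3.141, 0.004, 3.063]
wrist_force: [3.0, 1.1, 6.2]
gripper_width: -0.002
grasp_force: 3.5
```

```bash
python3 chb.py
```

```text
10.6 [ 0.6911 -0.0267  0.1278] [2.98 1.09 6.2 ]
blue [([255, 230, 12, 6, 36], [261.56, 232.5])]
red [([242, 228, 8, 4, 15], [245.53, 229.33])] or [([234, 198, 6, 3, 15], [236.6, 198.93])]
side blue [([378, 205, 7, 3, 11], [381.27, 206.0])]
rest [([253, 237, 14, 7, 48], [260.58, 240.48])] [([378, 211, 6, 3, 10], [381.1, 212.2])]
[260.78 240.2 ] [385.7  212.49]
[260.38 236.09] [386.09 208.82]
[259.97 231.91] [386.47 205.11]
```

Rise ≈19.7 mm against a mark of ≈19.9 mm, held over 1 s. Releasing and retreating upward.

{"op": "jog_arm", "data": {"linear": [[0, 0, -0.1], [0, 0, -0.25], [0, 0, -0.45], [0, 0, -0.7], [0, 0, -0.95]], "spin": [0, 0, 0, 0, 0], "gripper": [-1, -1, -1, -1, -1]}}

```text
time_s: 11.2
eef_pos: [0.6877, -0.027, 0.2404]
tool_rot: [-3.141, -0.005, 3.063]
wrist_force: [0.2, -0.1, -0.2]
gripper_width: 0.001
grasp_force: 0.0
```

{"op": "jog_arm", "data": {"linear": [[0, 0, 0], [0, 0, 0], [0, 0, 0], [0, 0, 0], [0, 0, 0]], "spin": [0, 0, 0, 0, 0], "gripper": [-1, -1, -1, -1, -1]}}

```text
time_s: 11.7
eef_pos: [0.6887, -0.0269, 0.2387]
tool_rot: [3.142, -0.003, 3.063]
wrist_force: [-0.4, -0.5, 0.3]
gripper_width: 0.003
grasp_force: 0.0
```

```bash
python3 chb.py; python3 -c "
from cell import arm
print(arm.job_done())"
```

```text
11.7 [ 0.6887 -0.0269  0.2387] [-0.41 -0.54  0.31]
blue [([254, 237, 13, 7, 46], [261.2, 240.39])]
red [([242, 228, 8, 4, 19], [245.84, 229.42])] or [([233, 198, 7, 3, 17], [236.29, 199.0])]
side blue [([378, 211, 6, 3, 10], [381.1, 212.2])]
rest [([253, 237, 14, 7, 48], [260.58, 240.48])] [([378, 211, 6, 3, 10], [381.1, 212.2])]
[260.78 240.2 ] [385.7  212.49]
[260.38 236.09] [386.09 208.82]
[259.97 231.91] [386.47 205.11]
the job is handed in; nothing more can be done
None
```

I pressed the orange pad, then the blue, each until its pointer measured level with its red tab (within about 2 mm by camera), held each over a second, and handed in at 11.7 s with both pointers back at rest and the gripper clear; the hand-in returned no verdict.

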